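Set the feed selector and tip a drill core into the feeder trough

TASK

On the sloping console, turn the selector knob clockwise to its fourth click counted from the off mark (it may already stand a click or two on), and leave it there. Then pick up the rock core and lay it, do not drop it, across the rocker tray well beyond its pivot, towards the trough, so that once you let go its own weight tips the tray and it rolls into the trough. Leave the rock, the loupe and the brush where they are.

Things in the scene. Friction and masses are not known exactly. Their poses are not given: they have to be found in the camera images.
- selector (a joint): Selector knob angle, rad: 0 at the off mark (anticlockwise stop), growing clockwise as seen from outside the panel. Sprung detents every 0.524 rad (30 degrees): click n is at 0.524 n, n = 0 to 6 (stop at 3.14), so click four is 2.094 rad. Let go, it snaps into the nearest click; peak detent torque about 0.25 N m. Starts on click 0, 1 or 2, seldom stuck between two.
- selector_grip (a point): On the axis of the black pointer knob, 31 mm off the panel, 12 mm below the top of its grip bar. Bar 16 mm thick, 34 mm high, from 16 mm behind the axis to a point 40 mm ahead (white line on that side), on a disc 52 mm wide, 8 mm high. Axes turn with the knob: z out of the panel along the turning axis, y along the bar to its point, x across the bar (squeeze along x). Clockwise is negative about z.
- console: Fixed grey wedge console, 200 mm deep (x), 180 mm wide (y), 45 mm high at its front (-x) edge, 160 mm at the back; its panel slopes 30 degrees, so the knob's axis leans 30 degrees from vertical. Origin: centre of the underside, below the knob. Seven black ticks 30 degrees apart at 49 mm radius round the knob; off is the bigger one, at +y (left, seen from the low front).
- core_center (a point): Centre of the loose rock core to be fed: a brown banded stone cylinder 42 mm in diameter and 90 mm long, about 0.33 kg, lying on the table, centre 21 mm above it. x along its axis; y and z turn as it rolls.
- tray_load (a point): Where to lay the core: on the upper face of the rocker tray's floor, on its centre line, 60 mm beyond the pivot axis, 86 mm above the table at rest. x towards the trough, y along the pivot (the core's axis goes along y), z out of the floor. Aluminium tray 190 x 124 mm (118 inside), 15 mm side walls, 12 mm rear lip; floor from 70 mm behind the pivot to 120 mm beyond it.
- tray (a joint): Tip angle of the rocker tray, rad: 0 level at rest, 0.45 fully tipped towards the trough. A counterweight keeps it level; the core laid more than about 45 mm beyond the pivot tips it, and it swings back level by itself once the core has left.
- trough_in (a point): Centre of the floor of the trough that stands beyond the tray, 10 mm above the table, on the same fixed stand as the tray. x away from the tray, y along the trough, z up. Inside 82 mm (x) by 126 mm (y); far wall 46 mm high, side walls 36 mm, near wall 8 mm above the floor.
- rock: Bystander: loose grey rock, about 100 x 80 x 65 mm, 0.6 kg, origin at its underside. Leave alone.
- loupe: Bystander: loose round steel loupe, 34 mm in diameter, 24 mm high, origin at its underside. Leave alone.
- brush: Bystander: loose wooden-handled brush, 200 mm long, about 20 mm high, lying along its x, origin at the middle of its underside. Leave alone.
- feeder: Fixed grey stand, 295 x 150 mm, of the rocker tray and the trough. Origin on the table under the tray's pivot; x towards the trough, y along the pivot. Two cheek plates at y = +-74 mm carry the pivot, 36 mm wide (x) and 92 mm high.

How it is judged:
By the outcome, as a careful person would: the job done as asked, in the order asked, and still so for the second after the job is handed in, with the robot touching nothing.
It also fails if it takes over 72 s, if anything falls off the work surface, if the arm or the gripper's body presses on something with over 40 N, if the wrist force passes 120 N, or if a joint passes its speed limit or range.

ROBOT

A 6-joint arm with a two-finger parallel gripper is mounted at the origin on the work surface. World frame = base frame: x ahead of the robot, y to its left, z up, the work surface at z = 0. Lengths are in m, angles in rad, forces in N, time in s.
With the tool pointing down it reaches from about 0.425 to 0.95 m from the base axis. Payload 3.5 kg.
Tool frame: the origin (TCP) lies at the very end of the fingers, on their centre line; the grasp point (between the pads) lies 19 mm behind it; z points along the fingers, y is the line along which they close (so a half turn about z gives the same grasp; the last joint's range is limited). The gripper opens to 85 mm and grips with 20 to 120 N. Pads are 22 mm wide; open, the fingers measure 114 mm over their backs; the gripper's body (76 mm by 85 mm) begins 54 mm behind the grasp point. The pads swing forward as they close: fully open they stand 13 mm farther back than shut.
Start: joints at [-1.265, 0.286, 1.577, -0, 1.279, -0.15], TCP at [0.297, -0.606, 0.231] pointing down, gripper open.
Joint ranges: [-2.77, 2.77], [-0.9, 2.22], [0.21, 2.48], [-1.53, 4.67], [0.24, 2.81], [-2.84, 2.84]. Speed limits (rad/s): [2.79, 2.79, 3.14, 3.14, 3.14, 3.14].

INTERFACE

Orientations are given as a unit quaternion [x, y, z, w].
In Python, from plant import ctrl gives the robot as it stands.
- The arm moves only by the tool carry_out, never from a script. Its argument "deltas" is one flat list of numbers, 6 for each row, row after row: the shift along the tool's x, y, z in m, then the turn, a rotation vector about the tool's x, y, z in rad. A call has 1 to 5 rows; each row is the pose to reach, as a shift and turn from the pose commanded when the call began, along the tool's axes at that moment; what a row does not reach only later rows make up. A row lasts 1/8 s, in which the tool goes at most 62.5 mm and 10.7 degrees, less where a joint would pass 70% of its speed; a pose out of reach is approached as far as the arm can. A call with a gripper value outside its range is refused whole. "grip" is the opening in per cent of the stroke, from 0 (shut) to 100 (fully open), set as the call begins (left out, the last holds). The fingers move at their own pace and stop on an object; "grip_force" is the grip in N (left out, the last holds). Time passes only in rows, so rows that repeat a pose let the fingers close. It gives the time, the measured TCP pose, the force, the opening and the grip force at its end, in the units of the state.
- ctrl.get_state(): the state, without advancing time (a new reading comes with each control period).
- ctrl.read_camera(name): name is "scene" or "top"; returns (picture, depth): 480x640x3 uint8, red, green, blue; 480x640 float32, m along the optical axis (not along the pixel's ray), 0 where there is no reading.
- ctrl.camera_model(name): a dict with "intrinsics" (3x3 intrinsics, pixels), "k1" (the pictures are not rectified: a ray, as slopes to the right and down, at radius r is drawn at 1 + k1 r^2 times it, then the intrinsics apply), "extrinsics" (4x4, takes a point from world to camera coordinates). Camera axes: x right, y down, z forward; pixel columns grow to the right and rows downward; lengths in m; the calibration is good to about 2 mm. A picture is of the moment at which its call begins. camera_model takes no time and is no camera call.
- ctrl.sign_off(): hands the job in; it is judged then, once.
Trained networks look in the newest picture that a camera, given by its name, has taken for a name from the list of things; names that differ only in an ending like _2 or _b are one class to them, and where a whole thing is asked for, a point or a joint stands for the part that bears it (a point fixed in the world has none). Each returns a list of dicts, best first, with "score" (0 to 1); they miss things now and then, are a little off and sometimes report something else, mostly with a low value. They report only what shows in the picture. A call takes as long as a camera call.
- ctrl.find_in(camera, query): "uv" ([column, row] in pixels, amid what is visible of it).
The state is a dict: "time": time; "qpos": joint angles; "dq": joint speeds; "joint_efforts": joint torques, N m; "eef_pos": TCP position; "tcp_rot": TCP orientation; "contact_force": force on the tool from outside, world axes, zero at the start; "wrist_torque": the same for the moment, N m; "opening": opening from 0.0 (shut) to 1.0 (fully open); "finger_force": force on a finger pad.
Only numpy, scipy, OpenCV 4.12 (cv2) and the standard library are available. Lean on these libraries where they do the work, as an engineer would, in place of code of your own. Each camera call takes 0.05 s, during which the arm holds its last target. There are 200 camera calls.

## Working session

There is one attempt and no reset: what is moved stays moved. The work goes in short steps, Python scripts to look and compute and a tool call to move; the robot and the scene stay as the last step left them, time stands still between calls to the robot, and variables do not carry over. Pictures are saved under pics/ and viewed, at most 10 in all, crops included, and the job is handed in when it is done.

Besides the shell and the picture viewer there is one more tool, called after ">>>" as name(argument=value, ...) on one line, values as JSON. carry_out: Moves the arm, as the interface text tells. Its arguments: {"type":"object","properties":{"deltas":{"type":"array"},"grip":{"type":"number"},"grip_force":{"type":"number"}},"required":["deltas"]}

```bash
mkdir -p pics
cat > h.py <<'E'
import numpy as np, cv2
from plant import ctrl
from scipy.spatial.transform import Rotation as R
def cloud(cam, d):
    m=ctrl.camera_model(cam); K=np.array(m["intrinsics"]);T=np.array(m["extrinsics"]);k=m["k1"]
    v,u=np.mgrid[0:480,0:640]
    p=cv2.undistortPoints(np.stack([u.ravel(),v.ravel()],1).astype(np.float64)[:,None],K,np.array([k,0,0,0,0.]))[:,0]
    z=d.ravel(); pc=np.c_[p*z[:,None],z]
    w=(pc-T[:3,3])@T[:3,:3]; w[z==0]=np.nan
    return w.reshape(480,640,3)
def project(cam,P):
    m=ctrl.camera_model(cam); K=np.array(m["intrinsics"]);T=np.array(m["extrinsics"])
    return cv2.projectPoints(np.atleast_2d(P).astype(float),cv2.Rodrigues(T[:3,:3])[0],T[:3,3],K,np.array([m["k1"],0,0,0,0.]))[0][:,0]
def look(cam,name=None):
    im,d=ctrl.read_camera(cam)
    if name: cv2.imwrite("pics/"+name,im[:,:,::-1])
    return im,cloud(cam,d)
E
python3 - <<'E'
from h import *
for c in("top","scene"):
    im,w=look(c,c+"0.png"); np.savez("/tmp/"+c+"0.npz",im=im,w=w)
    m=ctrl.camera_model(c);T=np.array(m["extrinsics"]);print(c,(-T[:3,:3].T@T[:3,3]).round(3),T[:3,:3].round(2).tolist())
    for q in ["selector","core_center","tray_load","console","trough_in","rock","loupe","brush"]:
        for r in ctrl.find_in(c,q)[:2]:
            u,v=map(int,np.round(r["uv"])); print(q,round(r["score"],2),u,v,w[v,u].round(3))
print(ctrl.get_state())
E
```

```text
top [ 0.422 -0.014  0.98 ] [[-0.04, -1.0, 0.0], [-0.97, 0.04, -0.22], [0.22, -0.01, -0.97]]
selector 0.72 156 276 [0.553 0.254 0.146]
core_center 0.83 290 353 [0.423 0.046 0.043]
tray_load 0.82 480 254 [ 0.577 -0.295  0.088]
tray_load 0.24 283 162 [0.787 0.05  0.021]
console 0.76 154 282 [0.548 0.268 0.113]
trough_in 0.9 470 241 [ 0.601 -0.281  0.086]
loupe 0.65 153 275 [0.554 0.258 0.15 ]
brush 0.71 283 158 [0.794 0.049 0.025]
scene [ 1.269 -0.135  0.79 ] [[0.18, 0.98, 0.01], [0.72, -0.12, -0.69], [-0.67, 0.13, -0.73]]
selector 0.72 470 197 [0.575 0.262 0.123]
core_center 0.62 334 196 [0.44  0.047 0.039]
core_center 0.59 377 360 [0.808 0.043 0.022]
tray_load 0.56 150 260 [ 0.596 -0.296  0.087]
console 0.77 474 219 [0.601 0.266 0.094]
console 0.35 468 196 [0.58  0.255 0.13 ]
trough_in 0.56 157 297 [ 0.679 -0.283  0.088]
rock 0.79 340 296 [0.698 0.006 0.054]
loupe 0.69 330 260 [0.592 0.01  0.025]
loupe 0.64 468 196 [0.58  0.255 0.13 ]
brush 0.94 380 359 [0.806 0.048 0.02 ]
{'time': 0.9, 'qpos': array([-1.26499006e+00,  2.86269389e-01,  1.57667833e+00, -1.85390682e-05,
        1.27860517e+00, -1.50013923e-01]), 'dq': array([-0.00082658,  0.00029254, -0.00169956, -0.00056674,  0.00044968,
       -0.00123449]), 'joint_efforts': array([-3.03049674e-04, -4.05956662e+01, -2.92948884e+01, -1.35664814e-04,
        4.17074089e-04, -8.88926564e-06]), 'eef_pos': array([ 0.29714644, -0.60606964,  0.23135705]), 'tcp_rot': array([ 9.74140116e-01,  2.25944757e-01, -7.30260518e-06,  2.05125941e-05]), 'contact_force': array([ 0.41336705, -0.10883753, -0.30505842]), 'wrist_torque': array([ 0.00788586, -0.02995495, -0.00660609]), 'finger_force': 0.0, 'opening': 0.9988087325204693}
```

View pics/top0.png

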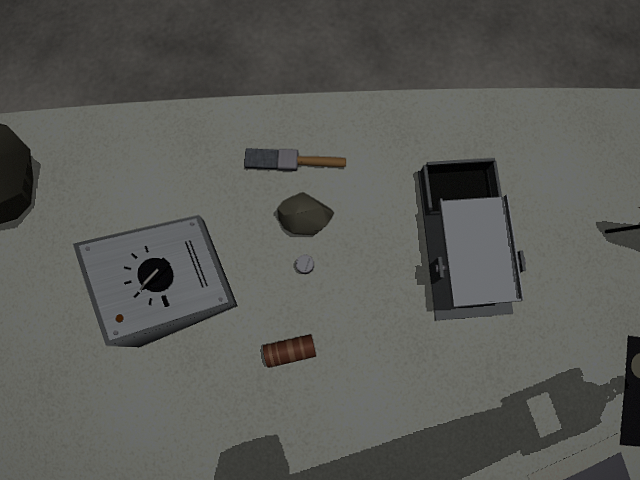

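View pics/scene0.png

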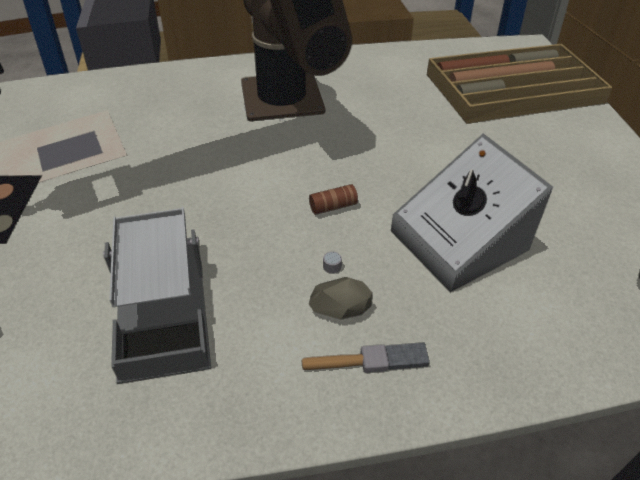

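The top view shows the knob at (155,275), the big off tick near (165,300), the core at (289,351), the tray at (480,255) and the trough at (460,185). The scene view agrees. Next I fit the geometry.

```bash
cat > m.py <<'E'
from h import *
t=np.load("/tmp/top0.npz");s=np.load("/tmp/scene0.npz")
for n,f in(("top",t),("scene",s)):
    w=f["w"].reshape(-1,3); c=np.array([.553,.256])
    d=np.linalg.norm(w[:,:2]-c,axis=1)
    P=w[(d<.12)&(w[:,2]>.04)]
    # ransac plane with tilt ~30
    best=0;rng=np.random.default_rng(0)
    for i in range(500):
        a=P[rng.choice(len(P),3,False)];nn=np.cross(a[1]-a[0],a[2]-a[0]);L=np.linalg.norm(nn)
        if L<1e-6: continue
        nn/=L;nn*=np.sign(nn[2])
        if abs(nn[2]-.866)>.06: continue
        k=(abs((P-a[0])@nn)<.003); 
        if k.sum()>best: best=k.sum();I=k
    Q=P[I];o=Q.mean(0);nn=np.linalg.svd(Q-o,full_matrices=False)[2][2];nn*=np.sign(nn[2])
    yaw=np.arctan2(-nn[1],-nn[0])
    print(n,"normal",nn.round(3),"tilt",np.degrees(np.arccos(nn[2])).round(1),"yaw(up-slope dir)",np.degrees(yaw).round(1),"o",o.round(4),len(Q))
    # panel rect: 
    ex=np.array([np.cos(yaw),np.sin(yaw)]);ey=np.array([-ex[1],ex[0]])
    # edges via percentiles on plane pts (wide)
    Pw=w[np.abs((w-o)@nn)<.004]; Pw=Pw[(np.linalg.norm(Pw[:,:2]-c,axis=1)<.16)&(Pw[:,2]>.035)]
    X=Pw[:,:2]@ex;Y=Pw[:,:2]@ey
    q=lambda a:np.percentile(a,[.3,99.7])
    cx=q(X).mean();cy=q(Y).mean();ctr=ex*cx+ey*cy
    print(" spans",np.diff(q(X)),np.diff(q(Y)),"center",ctr.round(4))
    zc=o[2]-((ctr-o[:2])@nn[:2])/nn[2];print(" panel z at ctr",zc.round(4))
    # knob pts
    h=(w-o)@nn; K=w[(d<.07)&(h>.027)&(h<.05)];
    print(" knob bar pts",len(K),K.mean(0).round(4),np.max((K-o)@nn).round(4))
    e1=np.r_[ex,0];e1-=nn*(e1@nn);e1/=np.linalg.norm(e1);e2=np.cross(nn,e1)
    c3=np.r_[ctr,zc];A=np.c_[(K-c3)@e1,(K-c3)@e2]
    u,S,V=np.linalg.svd(A-A.mean(0));pr=(A-A.mean(0))@V[0]
    print(" bar dir (deg from e1)",np.degrees(np.arctan2(V[0,1],V[0,0])).round(1),"mean",A.mean(0).round(4),"ext",pr.min().round(3),pr.max().round(3))
    print(" axis-pt at 31mm",(c3+nn*.031).round(4))
    # core
    C=w[(np.linalg.norm(w[:,:2]-[.425,.046],axis=1)<.08)&(w[:,2]>.012)&(w[:,2]<.06)]
    r=cv2.minAreaRect((C[:,:2]*1000).astype(np.float32));print(" core",r,C[:,2].max())
    # tray
    F=w[(np.linalg.norm(w[:,:2]-[.6,-.29],axis=1)<.16)&(abs(w[:,2]-.086)<.004)]
    r=cv2.minAreaRect((F[:,:2]*1000).astype(np.float32));print(" tray",r,np.median(F[:,2]))
    TR=w[(np.linalg.norm(w[:,:2]-[.7,-.27],axis=1)<.2)&(abs(w[:,2]-.056)<.006)]
    F=w[(w[:,0]>.4)&(w[:,0]<.85)&(w[:,1]<-.15)&(w[:,1]>-.42)&(w[:,2]>.012)&(w[:,2]<.2)]
    r=cv2.minAreaRect((F[:,:2]*1000).astype(np.float32));print(" feeder",r)
E
python3 m.py
```

```text
top normal [ 0.179 -0.468  0.866] tilt 30.0 yaw(up-slope dir) 110.9 o [0.5569 0.2708 0.1047] 11283
 spans [0.19912464] [0.17998258] center [0.5621 0.2702]
 panel z at ctr 0.1033
 knob bar pts 303 [0.5616 0.2554 0.1431] 0.0461
 bar dir (deg from e1) 30.7 mean [0.0082 0.0058] ext -0.026 0.031
 axis-pt at 31mm [0.5677 0.2557 0.1301]
 core ((427.6365966796875, 48.523101806640625), (43.08881759643555, 89.3378677368164), 11.039525985717773) 0.047228763515858536
 tray ((584.3330688476562, -296.1649169921875), (190.1979522705078, 162.83230590820312), 1.294060230255127) 0.08572337056706278
 feeder ((628.6290893554688, -295.39471435546875), (278.96368408203125, 163.47027587890625), 1.3692424297332764)
scene normal [ 0.179 -0.468  0.865] tilt 30.1 yaw(up-slope dir) 110.9 o [0.5677 0.2659 0.1006] 8996
 spans [0.20049989] [0.18043016] center [0.5634 0.2693]
 panel z at ctr 0.1033
 knob bar pts 314 [0.5663 0.2557 0.1408] 0.0462
 bar dir (deg from e1) -150.1 mean [0.0069 0.0022] ext -0.034 0.024
 axis-pt at 31mm [0.569  0.2548 0.1301]
 core ((432.93133544921875, 47.85958480834961), (43.438873291015625, 91.27336120605469), 8.049332618713379) 0.045238742813027394
 tray ((586.1796875, -294.6517333984375), (194.4971160888672, 161.7840576171875), 3.3026599884033203) 0.08610427461449394
 feeder ((629.36083984375, -293.097412109375), (283.13134765625, 161.97328186035156), 2.4432690143585205)
```

Run:
```python
import cv2
a=cv2.imread("pics/top0.png")[205:355,65:245];b=cv2.imread("pics/scene0.png")[130:280,390:560]
a=cv2.resize(a,(400,333),interpolation=2);b=cv2.resize(b,(378,333),interpolation=2)
cv2.imwrite("pics/k0.png",cv2.convertScaleAbs(cv2.hconcat([a,b]),alpha=1.4))
```

```text
(no output)
```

View pics/k0.png

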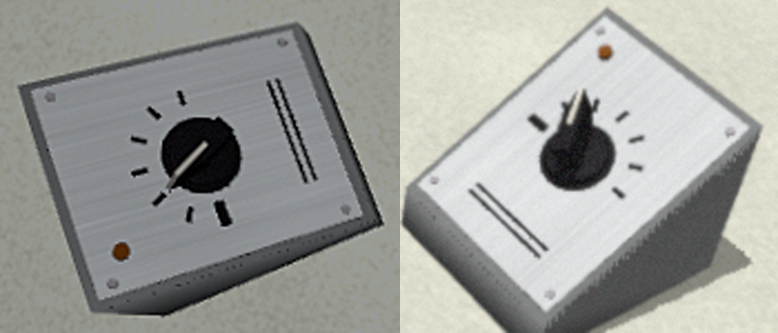

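The pointer is at click 2: the bar direction is 60° clockwise from the off tick, and the picture agrees. It needs 60° more clockwise. I write a helper that turns goals into deltas.

```bash
cat >> h.py <<'E'
def delta(p,Rg,sym=False):
    s=ctrl.get_state();R0=R.from_quat(s["tcp_rot"]);
    sh=R0.inv().apply(np.array(p)-s["eef_pos"]);rv=(R0.inv()*Rg).as_rotvec()
    print("t",round(s["time"],2),"shift",sh.round(4),"rot",rv.round(3),"F",s["contact_force"].round(1),"open",round(s["opening"],3),"q",s["qpos"].round(2))
N=np.array([.179,-.468,.8655]);N/=np.linalg.norm(N)
PC=np.array([.5627,.2698,.1033])
a=np.radians(110.9);E1=np.array([np.cos(a),np.sin(a),0]);E1-=N*(E1@N);E1/=np.linalg.norm(E1);E2=np.cross(N,E1)
def knobR(click):
    th=np.radians(90-30*click);b=E1*np.cos(th)+E2*np.sin(th)
    z=-N;return R.from_matrix(np.c_[b,np.cross(z,b),z])
E
python3 -c "
from h import *
delta(PC+N*.115,knobR(2))"
```

```text
t 0.9 shift [ 0.6188 -0.6122  0.0285] rot [ 0.286  0.552 -1.95 ] F [ 0.4 -0.1 -0.3] open 0.999 q [-1.26  0.29  1.58 -0.    1.28 -0.15]
```

>>> carry_out(deltas=[0.04, -0.04, -0.015, 0.02, 0.04, -0.13, 0.08, -0.08, -0.03, 0.04, 0.08, -0.26, 0.12, -0.12, -0.045, 0.06, 0.11, -0.39, 0.16, -0.16, -0.06, 0.08, 0.15, -0.52, 0.2, -0.2, -0.07, 0.1, 0.18, -0.65], grip=80)

```text
time: 1.52
eef_pos: [0.3891, -0.337, 0.3024]
tcp_rot: [0.845, 0.525, 0.075, -0.067]
contact_force: [1.3, -0.7, 0.9]
opening: 0.801
finger_force: 0.0
```

```bash
python3 -c "
from h import *
delta(PC+N*.115,knobR(2));print(ctrl.get_state()['eef_pos'])"
```

```text
t 1.52 shift [ 0.5503 -0.0653  0.2153] rot [ 0.185  0.367 -1.298] F [ 1.3 -0.7  0.9] open 0.801 q [-0.99 -0.06  1.84  0.15  1.5  -0.55]
[ 0.38910393 -0.33699458  0.30244711]
```

>>> carry_out(deltas=[0.055, -0.006, 0.015, 0.02, 0.04, -0.13, 0.11, -0.012, 0.03, 0.04, 0.08, -0.26, 0.165, -0.018, 0.05, 0.06, 0.11, -0.39, 0.22, -0.024, 0.065, 0.08, 0.15, -0.52, 0.275, -0.03, 0.08, 0.1, 0.18, -0.65])

```text
time: 2.15
eef_pos: [0.4879, -0.0673, 0.2785]
tcp_rot: [0.619, 0.762, 0.142, -0.127]
contact_force: [-0.2, -0.2, 0.4]
opening: 0.803
finger_force: 0.0
```

```bash
python3 -c "
from h import *
delta(PC+N*.115,knobR(2));print(ctrl.get_state()['eef_pos'])"
```

```text
t 2.15 shift [0.2098 0.1439 0.1742] rot [ 0.085  0.181 -0.649] F [-0.2 -0.2  0.4] open 0.803 q [-0.51 -0.09  1.93  0.32  1.52 -0.77]
[ 0.48789373 -0.06727922  0.2785243 ]
```

>>> carry_out(deltas=[0.042, 0.028, 0.032, 0.02, 0.04, -0.13, 0.084, 0.057, 0.065, 0.04, 0.08, -0.26, 0.126, 0.086, 0.1, 0.06, 0.11, -0.39, 0.168, 0.115, 0.135, 0.08, 0.15, -0.52, 0.21, 0.144, 0.174, 0.085, 0.18, -0.65])

```text
time: 2.78
eef_pos: [0.5844, 0.2143, 0.2032]
tcp_rot: [0.323, 0.91, 0.197, -0.168]
contact_force: [1.0, 0.0, -0.0]
opening: 0.796
finger_force: 0.0
```

>>> carry_out(deltas=[0, 0, 0, 0, 0, 0, 0, 0, 0, 0, 0, 0])

```text
time: 3.02
eef_pos: [0.5834, 0.2125, 0.2031]
tcp_rot: [0.325, 0.91, 0.197, -0.168]
contact_force: [0.4, -0.0, 0.7]
opening: 0.795
finger_force: 0.0
```

```bash
python3 -c "
from h import *
delta(PC+N*.015,knobR(2))
im,w=look('top','t1.png');im2,w2=look('scene','s1.png')
a=im[190:360,50:260];b=im2[100:270,380:590]
cv2.imwrite('pics/k1.png',cv2.resize(cv2.hconcat([a,b])[:,:,::-1],(800,324),interpolation=2))
"
```

```text
t 3.02 shift [0.0018 0.0024 0.1019] rot [-0.001  0.001 -0.003] F [ 0.4 -0.   0.7] open 0.795 q [-0.01  0.25  1.73  0.49  1.39 -1.04]
```

View pics/k1.png

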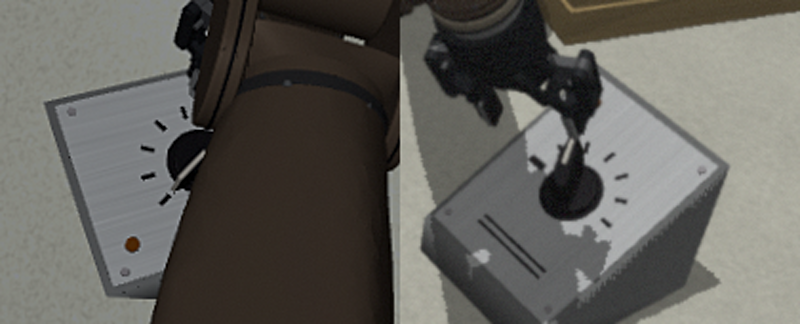

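The open gripper hovers over the knob, with the pointer between the fingers and still at click 2. I descend along the knob axis.

>>> carry_out(deltas=[0.002, 0.002, 0.03, 0, 0, 0, 0.002, 0.002, 0.06, 0, 0, 0, 0.002, 0.002, 0.085, 0, 0, 0, 0.002, 0.002, 0.1, 0, 0, 0, 0.002, 0.002, 0.1, 0, 0, 0])

```text
time: 3.75
eef_pos: [0.5651, 0.2612, 0.1177]
tcp_rot: [0.325, 0.909, 0.197, -0.169]
contact_force: [-0.6, 0.8, 0.6]
opening: 0.796
finger_force: 0.0
```

>>> carry_out(deltas=[0, 0, 0, 0, 0, 0, 0, 0, 0, 0, 0, 0, 0, 0, 0, 0, 0, 0, 0, 0, 0, 0, 0, 0, 0, 0, 0, 0, 0, 0], grip=0, grip_force=70)

```text
time: 4.38
eef_pos: [0.5661, 0.2613, 0.1189]
tcp_rot: [0.325, 0.91, 0.197, -0.168]
contact_force: [-0.1, -3.1, 4.6]
opening: 0.177
finger_force: 69.4
```

```bash
python3 -c "
from h import *
delta(PC+N*.015,knobR(2));s=ctrl.get_state();print(s['wrist_torque'],s['finger_force'])
im2,w2=look('scene','s2.png')
b=im2[100:270,380:590]
cv2.imwrite('pics/k2.png',cv2.resize(b[:,:,::-1],(420,340),interpolation=2))
"
```

```text
t 4.38 shift [ 0.0001 -0.0001  0.0031] rot [ 0.001  0.002 -0.003] F [-0.1 -3.1  4.6] open 0.177 q [ 0.07  0.34  1.8   0.53  1.22 -1.06]
[-0.36589402  0.14673683  0.14713708] 69.42045450210571
```

View pics/k2.png

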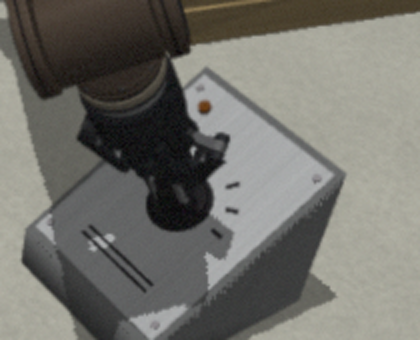

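The fingers have closed on the bar (opening about 15 mm, 69 N). I turn it 60° clockwise, which is positive about tool z.

>>> carry_out(deltas=[0, 0, 0, 0, 0, 0.13, 0, 0, 0, 0, 0, 0.26, 0, 0, 0, 0, 0, 0.39, 0, 0, 0, 0, 0, 0.52, 0, 0, 0, 0, 0, 0.65])

```text
time: 5.05
eef_pos: [0.5659, 0.2613, 0.119]
tcp_rot: [0.599, 0.758, 0.132, -0.222]
contact_force: [-0.9, -3.3, 6.5]
opening: 0.171
finger_force: 69.9
```

>>> carry_out(deltas=[0, 0, 0, 0, 0, 0.13, 0, 0, 0, 0, 0, 0.26, 0, 0, 0, 0, 0, 0.4, 0, 0, 0, 0, 0, 0.4, 0, 0, 0, 0, 0, 0.4])

```text
time: 5.68
eef_pos: [0.5658, 0.2612, 0.119]
tcp_rot: [0.737, 0.625, 0.086, -0.244]
contact_force: [-1.5, -4.6, 6.2]
opening: 0.174
finger_force: 69.8
```

```bash
python3 -c "
from h import *
delta(PC+N*.015,knobR(4));s=ctrl.get_state();print(s['wrist_torque'],s['finger_force'])
"
```

```text
t 5.67 shift [0.0001 0.0001 0.0031] rot [ 0.001  0.001 -0.005] F [-1.5 -4.6  6.2] open 0.174 q [ 0.07  0.34  1.8   0.53  1.22 -0.01]
[-0.41329393  0.3296238   0.30001429] 69.76167440414429
```

Now release and back off along the axis.

>>> carry_out(deltas=[0, 0, 0, 0, 0, 0, 0, 0, 0, 0, 0, 0, 0, 0, 0, 0, 0, 0, 0, 0, 0, 0, 0, 0], grip=80)

```text
time: 6.18
eef_pos: [0.5653, 0.2618, 0.1177]
tcp_rot: [0.737, 0.624, 0.086, -0.244]
contact_force: [0.0, -0.2, -0.1]
opening: 0.801
finger_force: 0.0
```

>>> carry_out(deltas=[0, 0, -0.03, 0, 0, 0, 0, 0, -0.07, 0, 0, 0, 0, 0, -0.12, 0, 0, 0, 0, 0, -0.16, 0, 0, 0, 0, 0, -0.2, 0, 0, 0])

```text
time: 6.8
eef_pos: [0.6013, 0.1676, 0.2924]
tcp_rot: [0.737, 0.624, 0.086, -0.244]
contact_force: [0.2, 0.5, 0.8]
opening: 0.798
finger_force: 0.0
```

```bash
python3 -c "
from h import *
s=ctrl.get_state();print(s['eef_pos'],s['qpos'],s['opening'])
im2,w2=look('scene','s3.png')
b=im2[80:280,350:610]
cv2.imwrite('pics/k3.png',cv2.resize(b[:,:,::-1],(780,600),interpolation=2))
"
```

```text
[0.60126806 0.16758196 0.29242058] [-0.07756889  0.20757925  1.62033889  0.46944573  1.55724448  0.02268927] 0.7982552831451235
```

View pics/k3.png

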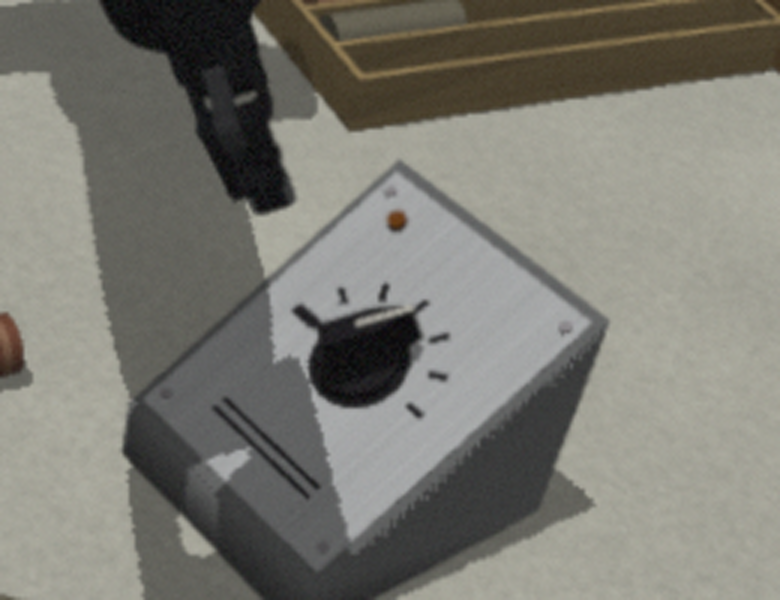

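The ticks run from the big off tick (305,315) to the sixth (414,410). The raised pointer looks near ticks 3 to 4 because of parallax, so I measure it.

```bash
python3 -c "
from h import *
for cam in('scene','top'):
    im,w=look(cam);w=w.reshape(-1,3)
    for lo,hi in((.036,.05),(.015,.05)):
        h=(w-PC)@N;A=np.c_[(w-PC)@E1,(w-PC)@E2];k=(h>lo)&(h<hi)&(np.hypot(*A.T)<.05);A=A[k]
        if len(A)<20: print(cam,len(A));continue
        V=np.linalg.svd(A-A.mean(0),full_matrices=False)[2]
        print(cam,len(A),A.mean(0).round(4),'dir',np.degrees(np.arctan2(V[0,1],V[0,0])).round(1))
    # core remeasure
    C=w[(np.linalg.norm(w[:,:2]-[.43,.048],axis=1)<.08)&(w[:,2]>.012)&(w[:,2]<.06)]
    if len(C)>50: print(len(C),cv2.minAreaRect((C[:,:2]*1000).astype(np.float32)),C[:,2].max())
"
```

```text
scene 277 [ 0.0078 -0.0068] dir 148.0
scene 482 [ 0.0079 -0.0092] dir 150.2
955 ((432.2470397949219, 48.01144027709961), (42.14401626586914, 92.06680297851562), 10.04870319366455) 0.046031851747312204
top 277 [ 0.012 -0.005] dir 150.9
top 416 [ 0.0138 -0.0039] dir 148.6
673 ((429.9586486816406, 32.38434600830078), (41.28902053833008, 56.550750732421875), 11.5722017288208) 0.04573286398125999
```

The bar direction is −30°, which is exactly click 4. Next is the core; I also refine the tray yaw.

```bash
cat >> h.py <<'E'
def downR(yaw_y_deg):  # tool down, tool y at given world yaw
    a=np.radians(yaw_y_deg);y=np.array([np.cos(a),np.sin(a),0]);z=np.array([0,0,-1.])
    return R.from_matrix(np.c_[np.cross(y,z),y,z])
E
python3 -c "
from h import *
delta([.430,.048,.15],downR(10.5))
for n in('top','scene'):
    w=np.load('/tmp/'+n+'0.npz')['w'].reshape(-1,3)
    F=w[(np.linalg.norm(w[:,:2]-[.6,-.295],axis=1)<.13)&(abs(w[:,2]-.086)<.003)]
    # floor edges: ends in x per y-bin and sides per x-bin
    bx=[]
    for x in np.arange(.61,.66,.01):
        k=F[abs(F[:,0]-x)<.005];bx.append([x,*np.percentile(k[:,1],[1,99])])
    by=[]
    for y in np.arange(-.34,-.25,.01):
        k=F[abs(F[:,1]-y)<.005];by.append([y,*np.percentile(k[:,0],[1,99])])
    bx=np.array(bx);by=np.array(by)
    print(n,'mid y',bx[:,1:].mean(1).round(4),np.diff(bx[:,1:]).ravel().round(3),'slope',np.polyfit(bx[:,0],bx[:,1],1)[0].round(3),np.polyfit(bx[:,0],bx[:,2],1)[0].round(3))
    print('x ends',np.median(by[:,1:],0).round(4),'slope',np.polyfit(by[:,0],by[:,1:],1)[0].round(3))
    W=w[(w[:,0]>.66)&(w[:,0]<.82)&(w[:,1]<-.2)&(w[:,1]>-.39)&(w[:,2]>.03)&(w[:,2]<.06)]
    print('trough',cv2.minAreaRect((W[:,:2]*1000).astype(np.float32)))
"
```

```text
t 6.95 shift [-0.2024 -0.1184  0.0986] rot [-0.178 -0.494 -0.341] F [-0.9 -0.2 -0.9] open 0.803 q [-0.08  0.21  1.62  0.47  1.55  0.02]
top mid y [-0.2939 -0.2962 -0.2928 -0.2947 -0.2932 -0.2922] [0.119 0.113 0.119 0.114 0.118 0.12 ] slope 0.02 0.07
x ends [0.4949 0.677 ] slope [-0.025 -0.028]
trough ((721.2518310546875, -290.8267517089844), (92.30831146240234, 144.59300231933594), 2.385049343109131)
scene mid y [-0.2951 -0.2952 -0.2956 -0.2951 -0.2949 -0.2946] [0.115 0.114 0.115 0.116 0.115 0.114] slope 0.011 0.012
x ends [0.4929 0.6804] slope [-0.029 -0.044]
trough ((722.6815185546875, -291.2786865234375), (96.6612777709961, 145.15357971191406), 2.103879928588867)
```

>>> carry_out(deltas=[-0.04, -0.024, 0.01, -0.036, -0.1, -0.07, -0.08, -0.048, 0.03, -0.072, -0.2, -0.14, -0.12, -0.072, 0.05, -0.108, -0.3, -0.2, -0.16, -0.096, 0.07, -0.144, -0.4, -0.27, -0.2, -0.118, 0.095, -0.178, -0.494, -0.341], grip=95)

```text
time: 7.58
eef_pos: [0.4275, 0.0489, 0.1502]
tcp_rot: [0.637, 0.771, -0.003, -0.001]
contact_force: [-0.5, -0.2, 0.5]
opening: 0.949
finger_force: 0.0
```

>>> carry_out(deltas=[0, 0, 0, 0, 0, 0, 0, 0, 0, 0, 0, 0])

```text
time: 7.82
eef_pos: [0.4297, 0.0493, 0.1522]
tcp_rot: [0.639, 0.769, -0.001, -0.002]
contact_force: [0.2, 0.2, 0.6]
opening: 0.949
finger_force: 0.0
```

```bash
python3 -c "
from h import *
delta([.430,.048,.008],downR(10.5));print(ctrl.get_state()['eef_pos'])
im,w=look('scene','s4.png')
cv2.imwrite('pics/c4.png',cv2.resize(im[100:260,240:440,::-1],(600,480),interpolation=2))
w=w.reshape(-1,3)
C=w[(np.linalg.norm(w[:,:2]-[.43,.048],axis=1)<.08)&(w[:,2]>.012)&(w[:,2]<.06)]
print(len(C),cv2.minAreaRect((C[:,:2]*1000).astype(np.float32)),C[:,2].max())
"
```

```text
t 7.83 shift [-0.0016  0.0007  0.1442] rot [-0.005 -0.001  0.002] F [0.2 0.2 0.6] open 0.949 q [-0.12 -0.18  2.22 -0.    1.11 -0.31]
[0.42965382 0.04934011 0.15219617]
954 ((432.0591125488281, 47.811439514160156), (43.37887954711914, 90.82408142089844), 9.212495803833008) 0.04540138361031859
```

View pics/c4.png

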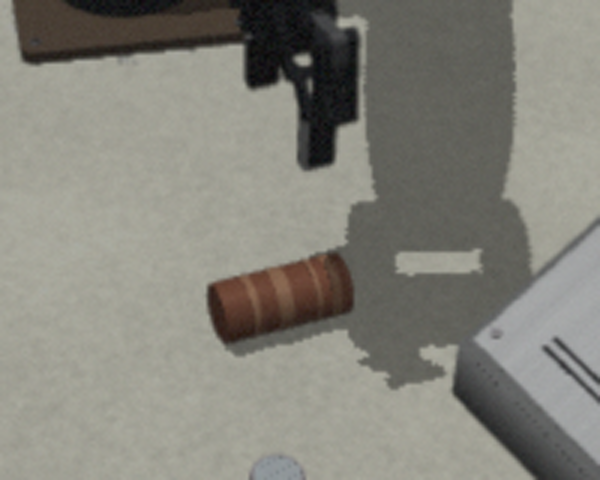

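The gripper is over the core, which lies near (280,297) in the crop, with the fingers fore and aft of it. I descend and grip.

>>> carry_out(deltas=[-0.001, 0.001, 0.04, 0, 0, 0, -0.001, 0.001, 0.08, 0, 0, 0, -0.001, 0.001, 0.115, 0, 0, 0, -0.001, 0.001, 0.135, 0, 0, 0, -0.001, 0.001, 0.143, 0, 0, 0])

```text
time: 8.5
eef_pos: [0.4317, 0.048, 0.0093]
tcp_rot: [0.639, 0.769, -0.001, -0.002]
contact_force: [0.1, -0.5, 0.2]
opening: 0.95
finger_force: 0.0
```

>>> carry_out(deltas=[0, 0, 0, 0, 0, 0, 0, 0, 0, 0, 0, 0, 0, 0, 0, 0, 0, 0, 0, 0, 0, 0, 0, 0], grip=0, grip_force=40)

```text
time: 9.0
eef_pos: [0.4312, 0.048, 0.0106]
tcp_rot: [0.639, 0.769, -0.001, -0.001]
contact_force: [-0.4, -0.6, 6.2]
opening: 0.474
finger_force: 40.5
```

>>> carry_out(deltas=[0, 0, 0, 0, 0, 0, 0, 0, -0.03, 0, 0, 0, 0, 0, -0.09, 0, 0, 0, 0, 0, -0.15, 0, 0, 0, 0, 0, -0.21, 0, 0, 0])

```text
time: 9.62
eef_pos: [0.4299, 0.0483, 0.2201]
tcp_rot: [0.639, 0.769, -0.002, -0.002]
contact_force: [0.9, -0.4, -3.4]
opening: 0.476
finger_force: 42.5
```

```bash
python3 -c "
from h import *
delta([.622,-.2945,.2],downR(2));print(ctrl.get_state()['eef_pos'])"
```

```text
t 9.62 shift [-0.3723  0.1259  0.0189] rot [-0.006 -0.001  0.15 ] F [ 0.9 -0.4 -3.4] open 0.476 q [-0.12 -0.26  2.15 -0.    1.26 -0.31]
[0.42986652 0.04829411 0.22011376]
```

>>> carry_out(deltas=[-0.05, 0.016, 0, 0, 0, 0.02, -0.1, 0.033, 0, 0, 0, 0.04, -0.15, 0.05, 0, 0, 0, 0.06, -0.2, 0.067, 0, 0, 0, 0.08, -0.25, 0.084, 0, 0, 0, 0.1])

```text
time: 10.25
eef_pos: [0.5594, -0.1833, 0.2172]
tcp_rot: [0.677, 0.736, -0.002, -0.003]
contact_force: [0.6, 0.5, -3.0]
opening: 0.477
finger_force: 42.5
```

>>> carry_out(deltas=[-0.05, 0.016, 0.005, 0, 0, 0.02, -0.1, 0.033, 0.012, 0, 0, 0.04, -0.12, 0.04, 0.019, 0, 0, 0.05, -0.12, 0.04, 0.019, 0, 0, 0.05, -0.12, 0.04, 0.019, 0, 0, 0.05])

```text
time: 10.88
eef_pos: [0.6089, -0.2973, 0.1985]
tcp_rot: [0.694, 0.72, -0.002, -0.003]
contact_force: [0.1, 0.9, -3.3]
opening: 0.475
finger_force: 42.4
```

```bash
python3 -c "
from h import *
delta([.622,-.2945,.098],downR(2));print(ctrl.get_state()['eef_pos'])
im,w=look('scene','s5.png')
cv2.imwrite('pics/c5.png',cv2.resize(im[120:400,40:300,::-1],(557,600),interpolation=2))
w=w.reshape(-1,3);e=ctrl.get_state()['eef_pos']
C=w[(np.linalg.norm(w[:,:2]-e[:2],axis=1)<.07)&(w[:,2]>e[2]-.02)&(w[:,2]<e[2]+.025)]
print(len(C),cv2.minAreaRect((C[:,:2]*1000).astype(np.float32)),np.percentile(C[:,2],[1,99]),C[:,1].min(),C[:,1].max())
"
```

```text
t 10.88 shift [0.0021 0.0139 0.1004] rot [-0.007 -0.002  0.001] F [ 0.1  0.9 -3.3] open 0.475 q [-0.6   0.32  1.59 -0.    1.23 -0.64]
[ 0.60887441 -0.2972664   0.19848474]
918 ((617.7379760742188, -293.095703125), (54.0099983215332, 96.80915832519531), 23.67327308654785) [0.19392702 0.22407685] -0.34122209895505184 -0.25054370796928344
```

View pics/c5.png

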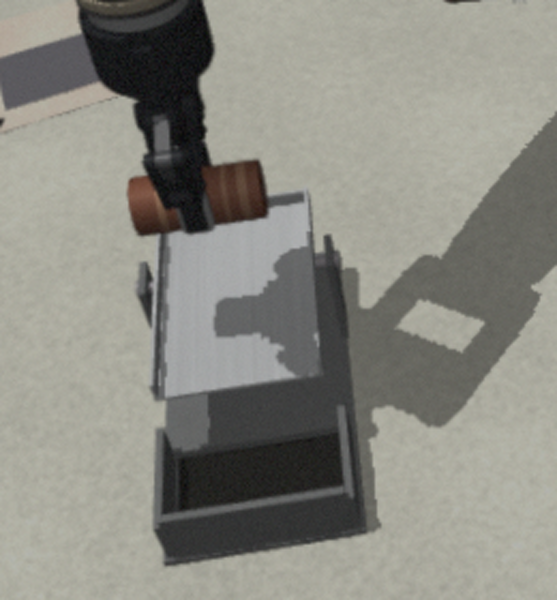

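The core is held level, mid-grip, axis across the tray, and centred between the side walls. I move 14 mm farther towards the trough and lower gently.

>>> carry_out(deltas=[0.001, 0.014, 0.03, 0, 0, 0, 0.001, 0.014, 0.06, 0, 0, 0, 0.001, 0.014, 0.08, 0, 0, 0, 0.001, 0.014, 0.09, 0, 0, 0, 0.001, 0.014, 0.095, 0, 0, 0])

```text
time: 11.55
eef_pos: [0.6232, -0.2968, 0.1047]
tcp_rot: [0.695, 0.719, -0.002, -0.001]
contact_force: [-1.4, -0.0, -2.9]
opening: 0.473
finger_force: 42.5
```

>>> carry_out(deltas=[0, 0, 0.002, 0, 0, 0, 0, 0, 0.004, 0, 0, 0, 0, 0, 0.004, 0, 0, 0])

```text
time: 11.92
eef_pos: [0.6232, -0.2971, 0.101]
tcp_rot: [0.695, 0.719, -0.002, -0.001]
contact_force: [0.7, 0.4, -3.0]
opening: 0.477
finger_force: 42.5
```

```bash
python3 -c "
from h import *
delta([.622,-.2955,.098],downR(2));print(ctrl.get_state()['eef_pos'])
im,w=look('scene','s6.png')
cv2.imwrite('pics/c6.png',cv2.resize(im[180:400,90:270,::-1],(490,600),interpolation=2))
w=w.reshape(-1,3)
for x0 in(.52,.66): 
  k=w[(abs(w[:,0]-x0)<.01)&(abs(w[:,1]+.295)<.04)&(w[:,2]>.05)&(w[:,2]<.12)];print(x0,len(k),np.median(k[:,2]))
"
```

```text
t 11.93 shift [ 0.0016 -0.0011  0.003 ] rot [-0.004  0.     0.   ] F [ 0.7  0.4 -3. ] open 0.477 q [-0.59  0.44  1.62 -0.    1.08 -0.62]
[ 0.62317031 -0.29708674  0.10098784]
0.52 209 0.08618135515055932
0.66 539 0.08655501785894047
```

View pics/c6.png

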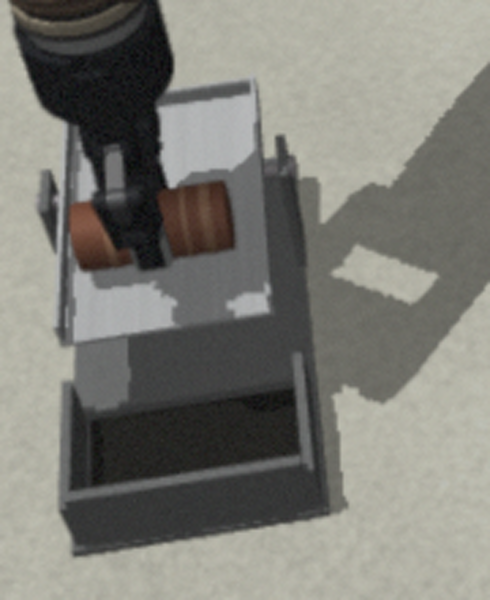

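The core sits just above the floor between the walls, and the tray is level. I lower the last millimetres.

>>> carry_out(deltas=[0.002, -0.001, 0.001, 0, 0, 0, 0.002, -0.001, 0.002, 0, 0, 0, 0.002, -0.001, 0.002, 0, 0, 0])

```text
time: 12.35
eef_pos: [0.6218, -0.2948, 0.0983]
tcp_rot: [0.695, 0.719, -0.002, -0.002]
contact_force: [0.1, -0.6, -2.2]
opening: 0.472
finger_force: 42.5
```

>>> carry_out(deltas=[0, 0, 0.001, 0, 0, 0, 0, 0, 0.001, 0, 0, 0])

```text
time: 12.6
eef_pos: [0.6218, -0.2949, 0.0973]
tcp_rot: [0.695, 0.719, -0.002, -0.002]
contact_force: [-1.0, 0.3, -4.0]
opening: 0.476
finger_force: 42.5
```

>>> carry_out(deltas=[0, 0, 0.001, 0, 0, 0, 0, 0, 0.001, 0, 0, 0, 0, 0, 0.001, 0, 0, 0])

```text
time: 12.98
eef_pos: [0.622, -0.295, 0.0968]
tcp_rot: [0.695, 0.719, -0.002, -0.002]
contact_force: [0.1, -0.2, -1.5]
opening: 0.47
finger_force: 42.6
```

```bash
python3 -c "
from h import *
F=[]
for i in range(3):
    im,w=look('scene');F.append(ctrl.get_state()['contact_force'][2])
print(F);w=w.reshape(-1,3)
for x0 in(.52,.66): 
  k=w[(abs(w[:,0]-x0)<.01)&(abs(w[:,1]+.295)<.04)&(w[:,2]>.05)&(w[:,2]<.12)];print(x0,len(k),np.median(k[:,2]))
C=w[(abs(w[:,0]-.622)<.03)&(abs(w[:,1]+.295)<.065)&(w[:,2]>.106)&(w[:,2]<.135)]
D=C[abs(C[:,1]+.295)>.022];print('core top',np.percentile(D[:,2],[90,98,99.5]),'y',np.percentile(D[:,1],[.5,99.5]))
"
```

```text
[np.float64(-2.128970510634568), np.float64(-1.8364666605159325), np.float64(-2.264842696742031)]
0.52 184 0.08627905053627431
0.66 536 0.08642264859748597
core top [0.12752207 0.12902153 0.12989839] y [-0.33784453 -0.24952201]
```

The wrist load fell from 3.3 to 2.1 N and the core top is at 0.128, so the core is resting on the floor. I let go and lift.

>>> carry_out(deltas=[0, 0, 0, 0, 0, 0, 0, 0, 0, 0, 0, 0, 0, 0, -0.03, 0, 0, 0, 0, 0, -0.08, 0, 0, 0, 0, 0, -0.14, 0, 0, 0], grip=100)

```text
time: 13.75
eef_pos: [0.6221, -0.2946, 0.2369]
tcp_rot: [0.695, 0.719, -0.002, -0.003]
contact_force: [0.2, -1.0, 0.5]
opening: 1.003
finger_force: 0.0
```

>>> carry_out(deltas=[0, -0.02, -0.02, 0, 0, 0, 0, -0.05, -0.03, 0, 0, 0, 0, -0.08, -0.03, 0, 0, 0, 0, -0.08, -0.03, 0, 0, 0, 0, -0.08, -0.03, 0, 0, 0])

```text
time: 14.38
eef_pos: [0.5434, -0.2978, 0.2673]
tcp_rot: [0.695, 0.719, -0.002, -0.001]
contact_force: [-0.2, -0.5, -0.2]
opening: 1.003
finger_force: 0.0
```

>>> carry_out(deltas=[0, 0, 0, 0, 0, 0, 0, 0, 0, 0, 0, 0, 0, 0, 0, 0, 0, 0, 0, 0, 0, 0, 0, 0, 0, 0, 0, 0, 0, 0])

```text
time: 15.0
eef_pos: [0.5428, -0.2977, 0.2668]
tcp_rot: [0.695, 0.719, -0.002, -0.002]
contact_force: [0.8, -0.9, -0.6]
opening: 1.0
finger_force: 0.0
```

```bash
python3 -c "
from h import *
im,w=look('scene','s7.png');print(ctrl.get_state()['time'],ctrl.get_state()['contact_force'])
print(ctrl.find_in('scene','core_center')[:2])
A=w.reshape(-1,3);h=(A-PC)@N;a=np.c_[(A-PC)@E1,(A-PC)@E2];k=(h>.036)&(h<.05)&(np.hypot(*a.T)<.05);a=a[k];V=np.linalg.svd(a-a.mean(0),full_matrices=False)[2]
print(len(a),'dir',np.degrees(np.arctan2(V[0,1],V[0,0])))"
```

```text
15.05 [-0.0850252   0.03431888 -0.46749626]
[{'uv': [158.1, 342.7], 'score': 0.86}, {'uv': [339.1, 295.6], 'score': 0.72}]
280 dir 147.70842970919426
```

View pics/s7.png

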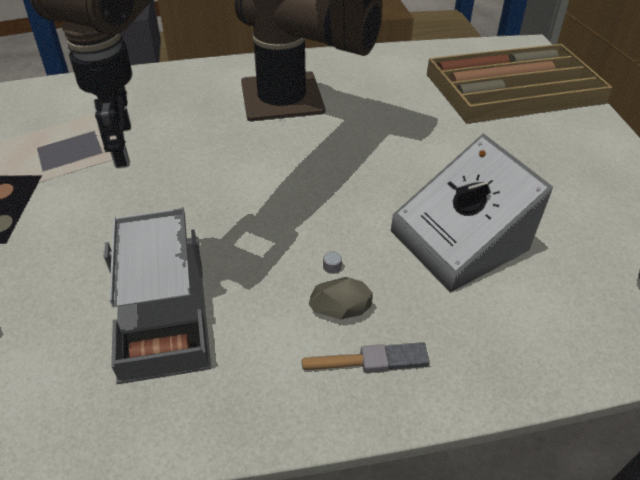

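The core lies in the trough at (158,345), the tray is level again, and the knob reads click 4. The rock, loupe and brush have not moved, and the robot is clear of everything.

```bash
python3 -c "
from plant import ctrl
print(ctrl.sign_off())"
```

```text
the job is handed in; nothing more can be done
None
```

The job is handed in at about 15 s: the selector stands on click four, the core rolled into the trough, the tray swung back level, and the rock, loupe and brush were left untouched.

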